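Put the lettering desk set into its trays

TASK

Set up the desk for the next guest: put the capped ink jar, the seal stamp, the eraser and the wax stick each into the wooden tray whose recess matches its outline (round ones standing upright, long ones lying along the recess), resting flat on the bottom of the recess. Do not push aside or knock over the rinse jar or the open ink jar.

Things in the scene. Friction and masses are not known exactly. Their poses are not given: they have to be found in the camera images.
- ink_jar: small ink jar closed with a black screw cap, standing: 35 mm tall; clear body 40 mm across, from the cap's rim at 19 mm up to the top the cap is 46 mm across and can be gripped. Cap and jar are one piece here. Origin: centre of its underside, z up. About 55 g. (The other, cap-less jar is open_ink.)
- stamp: seal stamp with turned brown wooden grip, standing on its brass foot: 90 mm tall, foot 24 mm across (lowest 24 mm), grip up to 28 mm across above that. Origin: centre of its underside, z up. About 75 g
- eraser: white eraser in a blue paper sleeve, lying flat: 23 mm along its x, 58 mm along its y, 13 mm high. Origin: centre of its underside. About 22 g
- wax_stick: dark red stick of sealing wax, lying: 11 mm along its x, 85 mm along its y, 11 mm high. Origin: centre of its underside. About 20 g
- jar_holder: fixed dark wooden tray, 66 mm along its x, 112 mm along its y, 8 mm high, like the other three outside; this one has the larger round recess, 54 mm across, in its middle, for the ink jar. The cork bottom of the recess is 4 mm above the table, 4 mm below the tray's top. Origin: centre of the tray's underside, under the middle of the recess
- stamp_holder: fixed dark wooden tray, 66 x 112 x 8 mm like the others; this one has the smaller round recess, 38 mm across, in its middle, for the seal stamp. Recess bottom 4 mm above the table. Origin: centre of the tray's underside
- eraser_holder: fixed dark wooden tray, 66 x 112 x 8 mm like the others; this one has the short wide rectangular recess, 37 mm along x and 72 mm along y, in its middle, for the eraser. Recess bottom 4 mm above the table. Origin: centre of the tray's underside
- wax_holder: fixed dark wooden tray, 66 x 112 x 8 mm like the others; this one has the long narrow rectangular recess, 25 mm along x and 99 mm along y, in its middle, for the wax stick. Recess bottom 4 mm above the table. Origin: centre of the tray's underside
- rinse_jar: bystander: clear rinse jar, 65 mm across and 81 mm tall, loose, near the drawer cabinet. Origin: centre of its underside
- open_ink: bystander: open ink jar without cap, 41 mm across and 28 mm tall, loose, on the near green mat at the left (the mat is 1.9 mm thick). Origin: centre of its underside
Not all that is in view belongs to the job. Leave any yellow look-alike of the eraser alone.

How it is judged:
At the end, for the whole second after the job is handed in: Each of the four things lies in its own tray: its centre within 12 mm of the middle of the matching recess, its underside on the recess's bottom (2 to 6.5 mm above the tray's underside), upright or flat within 0.1 rad, eraser and wax stick along the recess within 0.28 rad, and all at rest (horizontal distance between ink_jar and jar_holder below 0.012 m and z of ink_jar in the frame of jar_holder between 0.002 and 0.0065 m and angle between each of ink_jar, stamp, eraser, wax_stick's own z axis and vertical below 0.1 rad and linear speed of each of ink_jar, stamp, eraser, wax_stick below 0.01 m/s and horizontal distance between stamp and stamp_holder below 0.012 m and z of stamp in the frame of stamp_holder between 0.002 and 0.0065 m and horizontal distance between eraser and eraser_holder below 0.012 m and z of eraser in the frame of eraser_holder between 0.002 and 0.0065 m and angle between the y axis of eraser and the y axis of eraser_holder, either way round below 0.28 rad and horizontal distance between wax_stick and wax_holder below 0.012 m and z of wax_stick in the frame of wax_holder between 0.002 and 0.0065 m and angle between the y axis of wax_stick and the y axis of wax_holder, either way round below 0.28 rad); the robot touches nothing.
It fails at once if the rinse jar is shifted by more than 30 mm or tipped (distance of rinse_jar from where it was at the start of the episode above 0.03 m or angle between rinse_jar's own z axis and vertical above 0.35 rad).
It fails at once if the open ink jar is shifted by more than 30 mm or tipped (distance of open_ink from where it was at the start of the episode above 0.03 m or angle between open_ink's own z axis and vertical above 0.35 rad).
It also fails if it takes over 109 s, if anything falls off the work surface, if the arm or the gripper's body presses on something with over 40 N, if the wrist force passes 120 N, or if a joint passes its speed limit or range.

ROBOT

A 6-joint arm with a two-finger parallel gripper is mounted at the origin on a cart in front of the work surface, level with it; the furniture and walls round the work are solid. World frame = base frame: x ahead of the robot, y to its left, z up, the work surface at z = 0. Lengths are in m, angles in rad, forces in N, time in s.
With the tool pointing down it reaches from about 0.3 to 0.875 m from the base axis. Payload 6.4 kg.
Tool frame: the origin (TCP) lies midway between the tips of the shut fingers; the grasp point (between the pads) lies 19 mm behind it; z points along the fingers, y is the line along which they close (so a half turn about z gives the same grasp; the last joint's range is limited). The gripper opens to 85 mm and grips with 20 to 120 N. Pads are 22 mm wide; open, the fingers measure 114 mm over their backs; the gripper's body (76 mm by 85 mm) begins 54 mm behind the grasp point. The pads swing forward as they close: fully open they stand 13 mm farther back than shut.
Start: joints at [0.909, 0.181, 1.607, -0, 1.354, -0.206], TCP at [0.253, 0.516, 0.231] pointing down, gripper open.
Joint ranges: [-2.99, 2.99], [-0.89, 2.07], [0.3, 2.58], [-1.14, 4.28], [0, 2.63], [-3.12, 3.12]. Speed limits (rad/s): [2.57, 2.57, 3.01, 3.14, 3.14, 3.14].

INTERFACE

Orientations are given as a unit quaternion [w, x, y, z].
In Python, from bench import sensors, vision, ctrl gives the robot as it stands.
- The arm moves only by the tool carry_out, never from a script. Its argument "deltas" is text: rows parted by semicolons, each of 7 numbers parted by spaces: the shift along the tool's x, y, z in mm, then the turn, a rotation vector about the tool's x, y, z in rad, then the closure, from 0 (fully open) to 1 (shut). In form: tx ty tz ax ay az claw; .... A call has 1 to 12 rows; each row is the pose to reach, as a shift and turn from the pose commanded when the call began, along the tool's axes at that moment; what a row does not reach only later rows make up. A row lasts 1/8 s, in which the tool goes at most 62.5 mm and 10.7 degrees, less where a joint would pass 70% of its speed; a pose out of reach is approached as far as the arm can. A call with a gripper value outside its range is refused whole. The fingers move at their own pace and stop on an object; the grip force is fixed at half the most. Time passes only in rows, so rows that repeat a pose let the fingers close. It gives the time, the measured TCP pose, the force, the opening and the grip force at its end, in the units of the state.
- sensors.get_obs(): the state, without advancing time (a new reading comes with each control period).
- vision.camera(name): name is "scene" or "top" or "wrist"; returns the picture (420x560x3 uint8, blue, green, red); there is no depth.
- vision.camera_model(name): a dict with "K" (3x3 intrinsics, pixels), "extrinsics" (4x4, takes a point from world to camera coordinates); the wrist camera has in their place "hand_eye" (4x4, takes a point from camera to tool coordinates, whose origin is the TCP and whose axes are the flange's). Camera axes: x right, y down, z forward; pixel columns grow to the right and rows downward; lengths in m; the calibration is good to about 2 mm. A picture is of the moment at which its call begins: read the wrist's pose just before it. camera_model takes no time and is no camera call.
- ctrl.hand_in(): hands the job in; it is judged then, once.
The state is a dict: "time_s": time; "q": joint angles; "dq": joint speeds; "joint_efforts": joint torques, N m; "eef_pos": TCP position; "eef_rot": TCP orientation; "wrist_force": force on the tool from outside, world axes, zero at the start; "torque": the same for the moment, N m; "opening": opening from 0.0 (shut) to 1.0 (fully open); "grasp_force": force on a finger pad.
Only numpy, scipy, OpenCV 4.12 (cv2) and the standard library are available. Lean on these libraries where they do the work, as an engineer would, in place of code of your own. Each camera call takes 0.05 s, during which the arm holds its last target. There are 200 camera calls.

## Working session

There is one attempt and no reset: what is moved stays moved. The work goes in short steps, Python scripts to look and compute and a tool call to move; the robot and the scene stay as the last step left them, time stands still between calls to the robot, and variables do not carry over. Pictures are saved under pics/ and viewed, at most 14 in all, crops included, and the job is handed in when it is done.

Besides the shell and the picture viewer there is one more tool, called after "Call:" in YAML: its name, and indented under it one key for each argument. carry_out: Moves the arm, as the interface text tells. Its arguments: {"type":"object","properties":{"deltas":{"type":"string"}},"required":["deltas"]}

```bash
mkdir -p pics; ls; python3 - <<'E'
from bench import sensors, vision
import cv2,numpy as np
np.set_printoptions(precision=4,suppress=True)
for n in("top","scene"):
    cv2.imwrite(f"pics/{n}0.png",vision.camera(n)); m=vision.camera_model(n); print(n,m["K"],m["extrinsics"])
print(vision.camera_model("wrist")); print(sensors.get_obs())
E
```

```text
pics
top [[529.7975   0.     281.9736]
 [  0.     529.7975 211.0063]
 [  0.       0.       1.    ]] [[-0.0052 -0.9999  0.0091  0.0415]
 [-0.9834  0.0035 -0.1812  0.5783]
 [ 0.1811 -0.0099 -0.9834  1.5591]
 [ 0.      0.      0.      1.    ]]
scene [[381.0491   0.     280.2906]
 [  0.     381.0491 210.2928]
 [  0.       0.       1.    ]] [[ 0.8155 -0.5788  0.0002 -0.442 ]
 [-0.3845 -0.542  -0.7472  0.2895]
 [ 0.4326  0.6093 -0.6646  0.7228]
 [ 0.      0.      0.      1.    ]]
{'K': array([[341.2413,   0.    , 277.2927],
       [  0.    , 341.2413, 204.0057],
       [  0.    ,   0.    ,   1.    ]]), 'hand_eye': array([[-0.0004, -0.9578, -0.2875,  0.0725],
       [ 1.    , -0.0003, -0.0003, -0.0012],
       [ 0.0002, -0.2875,  0.9578, -0.1421],
       [ 0.    ,  0.    ,  0.    ,  1.    ]])}
{'time_s': 0.1, 'q': array([ 0.9087,  0.1815,  1.6079,  0.    ,  1.3538, -0.2063]), 'dq': array([-0.0005, -0.0003, -0.0029, -0.0021, -0.0013, -0.0006]), 'joint_efforts': array([  0.0008, -44.5878, -35.2241,  -0.0003,   0.0041,  -0.    ]), 'eef_pos': array([0.2528, 0.5159, 0.2305]), 'eef_rot': array([-0.0003,  0.2259,  0.9741, -0.0007]), 'wrist_force': array([-0.7448,  0.5067,  0.4738]), 'torque': array([0.0038, 0.0123, 0.0003]), 'grasp_force': 0.0, 'opening': 0.9966989761999654}
```

View pics/top0.png

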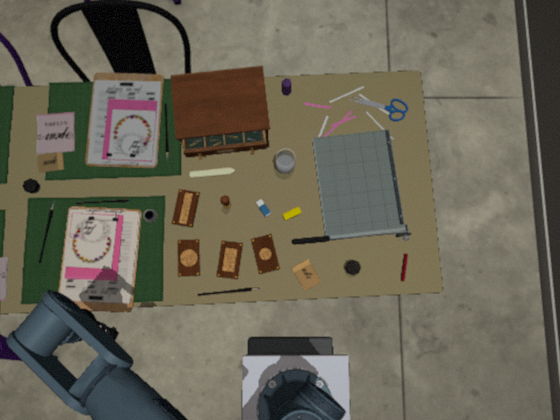

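View pics/scene0.png

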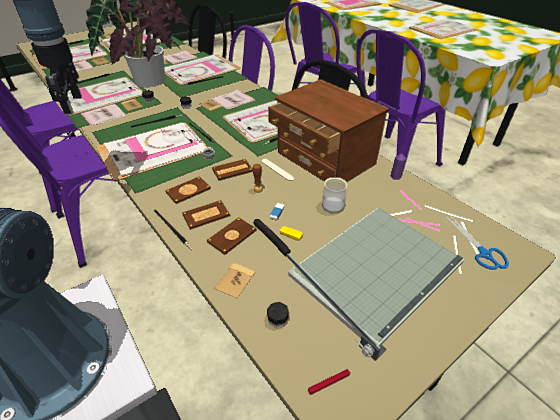

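The top view shows four trays at about (185,208), (189,258), (230,259) and (265,254). The stamp is at (225,200), the eraser at (264,208), the capped jar at (352,267), the wax at (404,267), the rinse jar at (285,160) and the open ink at (150,215). I'll enlarge the tray area next.

```bash
python3 - <<'E'
import cv2
im=cv2.imread("pics/top0.png")
cv2.imwrite("pics/c1.png",cv2.resize(im[180:285,160:300],None,fx=5.6,fy=5.6,interpolation=cv2.INTER_CUBIC))
cv2.imwrite("pics/c2.png",cv2.resize(im[240:290,330:420],None,fx=7,fy=7,interpolation=cv2.INTER_CUBIC))
E
```

```text
(no output)
```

View pics/c1.png

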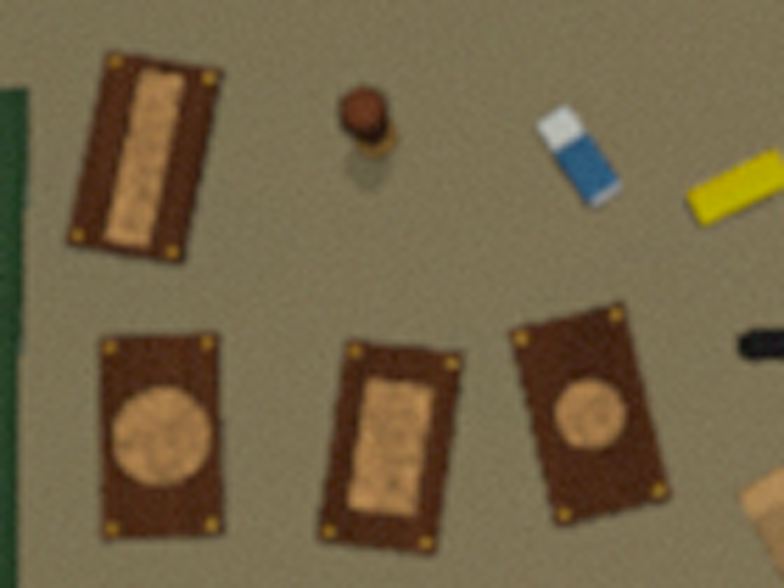

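View pics/c2.png

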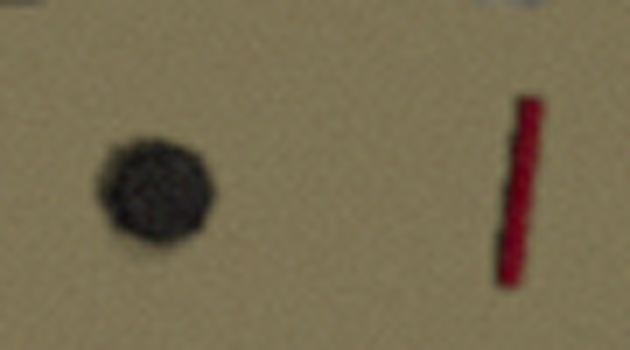

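The enlarged crops show the wax tray top left, the jar tray bottom left, the eraser tray bottom middle and the stamp tray bottom right. I'll measure from the corners and edges seen here.

```bash
cat > h.py <<'E'
import numpy as np, cv2
from scipy.spatial.transform import Rotation as R
from bench import sensors, vision
np.set_printoptions(precision=4,suppress=True)
def rot(o): q=np.array(o["eef_rot"]); return R.from_quat([q[1],q[2],q[3],q[0]])
def cam(name,o=None):
    m=vision.camera_model(name)
    if name=="wrist":
        T=np.eye(4);T[:3,:3]=rot(o).as_matrix();T[:3,3]=o["eef_pos"];return m["K"],T@m["hand_eye"]
    return m["K"],np.linalg.inv(m["extrinsics"])
def px2w(K,T,uv,z):
    d=T[:3,:3]@np.linalg.inv(K)@np.array([uv[0],uv[1],1.]); return T[:3,3]+d*(z-T[2,3])/d[2]
def w2px(K,T,p):
    c=np.linalg.inv(T)@np.append(p,1); return (K@c[:3]/c[2])[:2]
def wrap(a,p): return (a+p/2)%p-p/2
def go(x,y,z,yaw=None):
    """print delta (mm, rad) in tool axes to TCP x,y,z, closing axis at world yaw (mod pi), tool down"""
    o=sensors.get_obs(); r=rot(o); ty=r.as_matrix()[:,1]
    if yaw is None: yaw=np.arctan2(ty[1],ty[0])
    q1=np.arctan2(y,x); yaw=q1-wrap(q1-yaw,np.pi)
    M=np.column_stack([[-np.sin(yaw),np.cos(yaw),0],[np.cos(yaw),np.sin(yaw),0],[0,0,-1]])
    print("delta",1000*(r.inv().apply(np.array([x,y,z])-o["eef_pos"])).round(4),(r.inv()*R.from_matrix(M)).as_rotvec(),"q6",q1-yaw)
E
python3 - <<'E'
from h import *
K,T=cam("top")
c1=lambda p:(160+(p[0]+.5)/5.6-.5,180+(p[1]+.5)/5.6-.5)
c2=lambda p:(330+(p[0]+.5)/7-.5,240+(p[1]+.5)/7-.5)
def quad(n,ps,f,z):
    P=np.array([px2w(K,T,f(p),z)[:2] for p in ps]); c=P.mean(0)
    e=(P[0]+P[1]-P[2]-P[3])/2; w=(P[0]-P[1]+P[3]-P[2])/2
    print(n,c,"len",np.hypot(*e),"wid",np.hypot(*w),"yaw_y",np.arctan2(e[1],e[0]))
# TL,TR,BR,BL
quad("wax_h",[(108,52),(221,70),(183,263),(68,243)],c1,.008)
quad("jar_h",[(100,338),(217,333),(222,535),(104,540)],c1,.008)
quad("era_h",[(348,342),(462,353),(434,554),(319,541)],c1,.008)
quad("sta_h",[(512,329),(622,303),(669,496),(560,525)],c1,.008)
quad("eraser",[(537,125),(565,103),(622,186),(597,208)],c1,.012)
quad("wax",[(517,97),(543,97),(521,287),(497,287)],c2,.011)
print("jar",px2w(K,T,c2((159,191)),.035)); print("stamp",px2w(K,T,c1((362,110)),.085))
print("rinse",px2w(K,T,(285,155),.08),"open",px2w(K,T,(150,215),.028))
E
```

```text
wax_h [0.5989 0.3401] len 0.11064947728496259 wid 0.06477768746801621 yaw_y -0.1699325718929508
jar_h [0.4427 0.3272] len 0.11108272693054225 wid 0.06435229774347519 yaw_y 0.04894911606250795
era_h [0.4361 0.201 ] len 0.11061437846593497 wid 0.06323848653034146 yaw_y -0.12898604194990368
sta_h [0.4544 0.0913] len 0.11051298967460851 wid 0.06205045583795896 yaw_y 0.23930347624156945
eraser [0.5978 0.0972] len 0.057438531620729955 wid 0.019304927233609714 yaw_y 0.6050680356581197
wax [ 0.4103 -0.3344] len 0.08405740249116553 wid 0.010986122732715884 yaw_y -0.15681439940969463
jar [ 0.4094 -0.1727  0.035 ]
stamp [0.6089 0.2117 0.085 ]
rinse [0.7471 0.0291 0.08  ] open [0.572 0.445 0.028]
```

```bash
python3 -c "
from h import *
go(.609,.212,.2,.8)"
```

```text
delta [-453.7 -116.    30.5] [-0.0016 -0.0001  0.315 ] q6 -0.46500843429284694
```

Call:
carry_out:
  deltas: "-454 -116 30.5 0 0 0.315 0;-454 -116 30.5 0 0 0.315 0;-454 -116 30.5 0 0 0.315 0;-454 -116 30.5 0 0 0.315 0;-454 -116 30.5 0 0 0.315 0;-454 -116 30.5 0 0 0.315 0;-454 -116 30.5 0 0 0.315 0;-454 -116 30.5 0 0 0.315 0;-454 -116 30.5 0 0 0.315 0;-454 -116 30.5 0 0 0.315 0;-454 -116 30.5 0 0 0.315 0"

```text
time_s: 1.48
eef_pos: [0.6087, 0.2135, 0.2008]
eef_rot: [-0.0, 0.375, 0.927, 0.0]
wrist_force: [-0.6, 0.8, 0.4]
opening: 0.997
grasp_force: 0.0
```

```bash
python3 - <<'E'
from h import *
o=sensors.get_obs(); im=vision.camera("wrist"); cv2.imwrite("pics/w1.png",im); np.save("w1.npy",[o],allow_pickle=True)
K,T=cam("wrist",o); print(o["eef_pos"],o["dq"],w2px(K,T,[.609,.212,.085]),w2px(K,T,[.609,.212,0]),[w2px(K,T,p) for p in([.5978,.0972,.013],[.5989,.3401,.008],[.4361,.201,.008])])
E
```

```text
[0.6087 0.2135 0.2008] [ 0.0034 -0.0025 -0.003  -0.0024 -0.0011  0.    ] [277.492  199.1012] [277.4562 176.4165] [array([191.3794, 246.228 ]), array([369.7508,  75.5579]), array([135.6656,  51.8056])]
```

View pics/w1.png

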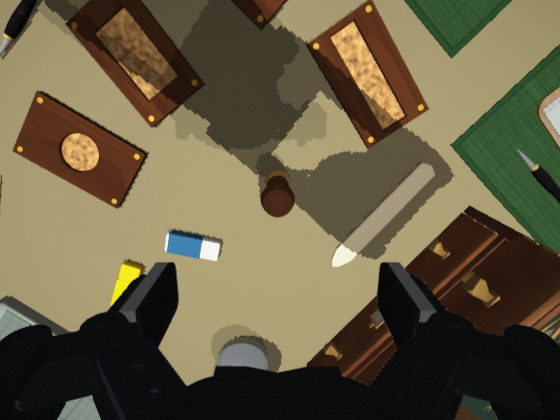

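The wrist view puts the stamp top at (278,197), the eraser at (193,246), the wax recess at (368,75) and the stamp recess at (81,151). All agree with the top-camera predictions to about 2 px.

```bash
python3 - <<'E'
from h import *
o=np.load("w1.npy",allow_pickle=True)[0]; K,T=cam("wrist",o)
print("stamp",px2w(K,T,(278,196),.088),"foot",px2w(K,T,(277,177),.004),"eraser",px2w(K,T,(193.5,245.5),.013),"sta_h",px2w(K,T,(81,152),.006),px2w(K,T,(367.5,75.5),.006))
im=cv2.imread("pics/w1.png"); h=cv2.cvtColor(im,cv2.COLOR_BGR2HSV)
m=((h[...,0]>95)&(h[...,0]<125)&(h[...,1]>120)&(h[...,2]>60)).astype(np.uint8); m[:225]=0;m[265:]=0;m[:,:150]=0;m[:,240:]=0
ys,xs=np.nonzero(m);r=cv2.minAreaRect(np.c_[xs,ys].astype(np.float32));b=cv2.boxPoints(r);print(r);P=np.array([px2w(K,T,p,.013)[:2] for p in b]);print(P)
go(.609,.212,.042)
E
```

```text
stamp [0.6069 0.2146 0.088 ] foot [0.6085 0.2118 0.004 ] eraser [0.5988 0.0994 0.013 ] sta_h [0.4557 0.0908 0.006 ] [0.5977 0.3391 0.006 ]
((183.71153259277344, 244.44232177734375), (32.947513580322266, 20.199960708618164), 11.309932708740234)
[[0.5826 0.0735]
 [0.5709 0.0935]
 [0.599  0.1122]
 [0.6113 0.0924]]
delta [ -1.2  -1.  159. ] [ 0.0001 -0.0001  0.    ] q6 -0.4667638353940587
```

Call:
carry_out:
  deltas: "-1 -1 60 0 0 0 0;-1 -1 110 0 0 0 0;-1 -1 150 0 0 0 0;-1 -1 159 0 0 0 0;-1 -1 159 0 0 0 0;-1 -1 159 0 0 0 1;-1 -1 159 0 0 0 1;-1 -1 159 0 0 0 1;-1 -1 159 0 0 0 1;-1 -1 159 0 0 0 1;-1 -1 159 0 0 0 1;-1 -1 159 0 0 0 1"

```text
time_s: 3.02
eef_pos: [0.6105, 0.211, 0.0429]
eef_rot: [0.001, 0.376, 0.927, 0.0]
wrist_force: [-0.9, -0.7, 6.0]
opening: 0.301
grasp_force: 58.7
```

```bash
python3 -c "
from h import *
go(.455,.091,.092);go(.455,.091,.047)"
```

```text
delta [  27.9 -194.3  -49.4] [ 0.0013  0.001  -0.    ] q6 -0.6025732454879686
delta [  27.9 -194.4   -4.4] [ 0.0013  0.001  -0.    ] q6 -0.6025732454879686
```

Call:
carry_out:
  deltas: "0 0 -30 0 0 0 1;0 0 -55 0 0 0 1;14 -50 -55 0 0 0 1;28 -100 -55 0 0 0 1;28 -150 -55 0 0 0 1;28 -190 -55 0 0 0 1;28 -194 -55 0 0 0 1;28 -194 -50 0 0 0 1;28 -194 -50 0 0 0 1"

```text
time_s: 4.15
eef_pos: [0.4549, 0.0917, 0.0914]
eef_rot: [-0.0, 0.376, 0.927, 0.0]
wrist_force: [-0.7, 0.5, -0.1]
opening: 0.296
grasp_force: 59.3
```

```bash
python3 - <<'E'
from h import *
o=sensors.get_obs(); im=vision.camera("wrist"); cv2.imwrite("pics/w2.png",im)
K,T=cam("wrist",o); print(o["eef_pos"],o["wrist_force"],w2px(K,T,[.455,.091,.006]))
go(.455,.091,.046)
E
```

```text
[0.4549 0.0917 0.0914] [-0.6667  0.4928 -0.1498] [278.1558 209.9682]
delta [-0.6 -0.5 45.5] [-0.0001 -0.0003 -0.    ] q6 -0.6033067952875099
```

View pics/w2.png

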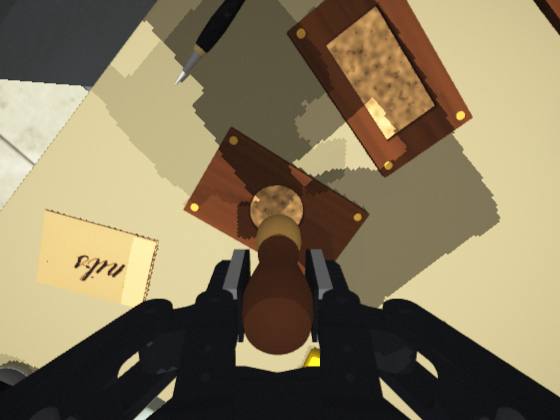

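The stamp is held upright. The recess at (276,207) lies under it, within 2-3 px of the prediction (278,210).

Call:
carry_out:
  deltas: "0 0 25 0 0 0 1;0 0 38 0 0 0 1;0 0 43 0 0 0 1;0 0 44 0 0 0 1;0 0 44 0 0 0 1"

```text
time_s: 4.82
eef_pos: [0.4549, 0.0913, 0.0483]
eef_rot: [0.0, 0.376, 0.927, 0.0]
wrist_force: [0.4, 0.5, -1.0]
opening: 0.299
grasp_force: 59.3
```

Call:
carry_out:
  deltas: "0 0 1 0 0 0 1;0 0 2 0 0 0 1;0 0 2 0 0 0 1"

```text
time_s: 5.2
eef_pos: [0.4554, 0.0911, 0.0468]
eef_rot: [0.001, 0.376, 0.927, 0.0]
wrist_force: [-1.4, -0.5, 6.1]
opening: 0.297
grasp_force: 59.8
```

Call:
carry_out:
  deltas: "0 0 0 0 0 0 0.6;0 0 0 0 0 0 0.4;0 0 0 0 0 0 0;0 0 0 0 0 0 0;0 0 0 0 0 0 0;0 0 -30 0 0 0 0;0 0 -80 0 0 0 0;0 0 -110 0 0 0 0;0 0 -120 0 0 0 0"

```text
time_s: 6.32
eef_pos: [0.4557, 0.0912, 0.1677]
eef_rot: [0.002, 0.376, 0.927, 0.001]
wrist_force: [-0.3, 0.2, -0.9]
opening: 0.999
grasp_force: 0.0
```

```bash
python3 -c "
from h import *
go(.598,.098,.16,.600-np.pi/2);go(.598,.098,.006,.600-np.pi/2)"
```

```text
delta [-97.4 104.    8.3] [ 0.0043 -0.0001  1.7709] q6 1.1332320428785074
delta [-96.9 103.6 162.2] [ 0.0043 -0.0001  1.7709] q6 1.1332320428785074
```

Call:
carry_out:
  deltas: "-97 104 8 0 0 1.771 0;-97 104 8 0 0 1.771 0;-97 104 8 0 0 1.771 0;-97 104 8 0 0 1.771 0;-97 104 8 0 0 1.771 0;-97 104 8 0 0 1.771 0;-97 104 8 0 0 1.771 0;-97 104 8 0 0 1.771 0;-97 104 8 0 0 1.771 0;-97 104 8 0 0 1.771 0;-97 104 8 0 0 1.771 0;-97 104 8 0 0 1.771 0"

```text
time_s: 7.82
eef_pos: [0.596, 0.0982, 0.1568]
eef_rot: [-0.0, 0.955, 0.296, -0.001]
wrist_force: [0.2, -0.4, -0.1]
opening: 1.003
grasp_force: 0.0
```

```bash
python3 - <<'E'
from h import *
o=sensors.get_obs(); im=vision.camera("wrist"); cv2.imwrite("pics/w3.png",im)
K,T=cam("wrist",o); print(o["eef_pos"],w2px(K,T,[.598,.098,.013]))
h=cv2.cvtColor(im,cv2.COLOR_BGR2HSV)
m=((h[...,0]>95)&(h[...,0]<125)&(h[...,1]>120)&(h[...,2]>60)).astype(np.uint8)
n,l,s,c=cv2.connectedComponentsWithStats(m)
for i in range(1,n):
    if s[i,4]>150: print(s[i],c[i],px2w(K,T,c[i],.013))
w2=np.hypot
go(.598,.098,.006,.600-np.pi/2)
E
```

```text
[0.596  0.0982 0.1568] [277.4858 187.312 ]
[268 177  26  39 927] [280.027  195.9299] [0.5929 0.0918 0.013 ]
delta [  1.5   1.3 151.1] [-0.0006  0.0008  0.0012] q6 1.1332320428785074
```

View pics/w3.png

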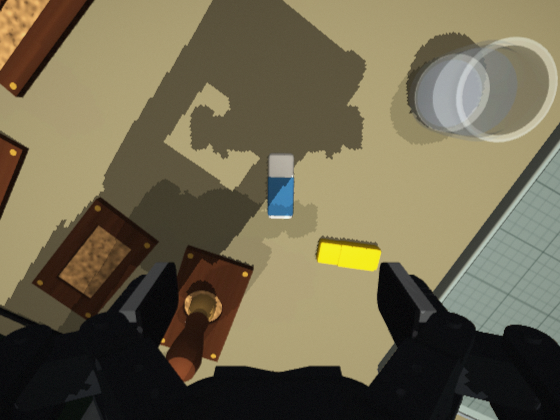

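The stamp stands in its recess. The eraser, at (280,186), is aligned with the tool, and the yellow look-alike at (348,253) is clear of the fingers.

Call:
carry_out:
  deltas: "1 3 60 0 0 0 0;1 3 110 0 0 0 0;1 3 140 0 0 0 0;1 3 151 0 0 0 0;1 3 151 0 0 0 0;1 3 151 0 0 0 1;1 3 151 0 0 0 1;1 3 151 0 0 0 1;1 3 151 0 0 0 1;1 3 151 0 0 0 1;1 3 151 0 0 0 1;1 3 151 0 0 0 1"

```text
time_s: 9.38
eef_pos: [0.5997, 0.0963, 0.0078]
eef_rot: [0.0, 0.955, 0.295, 0.001]
wrist_force: [-1.3, 0.5, 5.7]
opening: 0.234
grasp_force: 59.0
```

```bash
python3 -c "
from h import *
o=sensors.get_obs();print(o['eef_pos'])
for z in (.13,.0105): go(.436,.201,z,-.129-np.pi/2)"
```

```text
[0.5997 0.0963 0.0078]
delta [ -75.9 -178.7 -122.5] [ 0.0018  0.0005 -2.4128] q6 -1.0098249783133215
delta [ -76.1 -178.8   -3. ] [ 0.0018  0.0005 -2.4128] q6 -1.0098249783133215
```

Call:
carry_out:
  deltas: "0 0 -60 0 0 0 1;0 0 -115 0 0 0 1;-20 -50 -122 0 0 0.18 1;-40 -100 -122 0 0 0.36 1;-60 -150 -122 0 0 0.54 1;-76 -179 -122 0 0 0.729 1;-76 -179 -122 0 0 0.729 1;-76 -179 -90 0 0 0.729 1;-76 -179 -50 0 0 0.729 1;-76 -179 -50 0 0 0.729 1;-76 -179 -50 0 0 0.729 1"

```text
time_s: 10.75
eef_pos: [0.4365, 0.2011, 0.0578]
eef_rot: [-0.0, 0.998, -0.064, 0.001]
wrist_force: [0.1, 0.5, -1.0]
opening: 0.228
grasp_force: 58.9
```

```bash
python3 - <<'E'
from h import *
o=sensors.get_obs(); im=vision.camera("wrist"); cv2.imwrite("pics/w4.png",im)
K,T=cam("wrist",o); print(o["eef_pos"],o["q"][5])
a=-.129;u=np.array([np.cos(a),np.sin(a)]);v=np.array([-u[1],u[0]])
for s,t in((1,1),(1,-1),(-1,-1),(-1,1)): print(w2px(K,T,np.append(np.array([.436,.201])+s*.056*u+t*.033*v,.008)))
go(.436,.201,.0125,-.129-np.pi/2)
E
```

```text
[0.4365 0.2011 0.0578] 1.8837146363570014
[215.3928 135.4391]
[334.5407 135.4133]
[326.2943 311.0799]
[224.3833 311.1031]
delta [-1.   0.4 45.8] [ 0.0038 -0.0011 -3.1415] q6 -1.0098249783133215
```

View pics/w4.png

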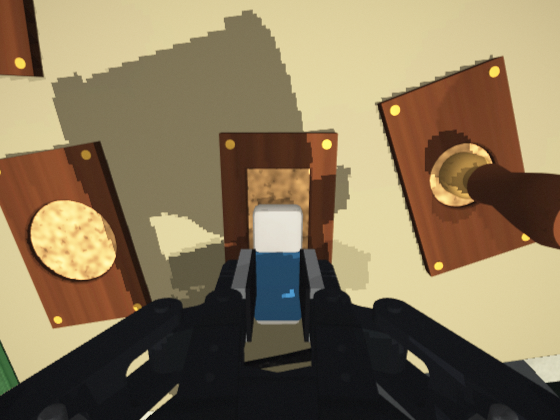

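The eraser at column 278 is centred over the recess (columns 247–310) and parallel to it. The stamp is standing in its tray at (462,175).

Call:
carry_out:
  deltas: "0 1 25 0 0 0 1;0 1 40 0 0 0 1;0 1 45 0 0 0 1;0 1 46.5 0 0 0 1;0 1 46.5 0 0 0 1"

```text
time_s: 11.42
eef_pos: [0.4352, 0.2002, 0.0117]
eef_rot: [0.0, 0.998, -0.064, -0.0]
wrist_force: [-6.6, -1.7, 11.8]
opening: 0.232
grasp_force: 60.4
```

Call:
carry_out:
  deltas: "0 0 -0.5 0 0 0 0.6;0 0 -0.5 0 0 0 0.4;0 0 -0.5 0 0 0 0;0 0 -0.5 0 0 0 0;0 0 -0.5 0 0 0 0;0 0 -30 0 0 0 0;0 0 -80 0 0 0 0;0 0 -115 0 0 0 0;0 0 -115 0 0 0 0"

```text
time_s: 12.55
eef_pos: [0.4375, 0.2007, 0.1283]
eef_rot: [-0.001, 0.998, -0.065, 0.003]
wrist_force: [0.1, -0.3, -0.1]
opening: 1.0
grasp_force: 0.0
```

```bash
python3 - <<'E'
from h import *
o=sensors.get_obs(); im=vision.camera("wrist"); cv2.imwrite("pics/w5.png",im)
K,T=cam("wrist",o); print(o["eef_pos"],o["q"][5])
go(.41,-.173,.15,.2);go(.41,-.173,.006,.2)
E
```

```text
[0.4375 0.2007 0.1283] 1.8828214735051114
delta [ 22.4 373.6 -23.9] [ 0.0021 -0.0027 -1.8999] q6 -0.5992854714612222
delta [ 21.9 373.8 120.1] [ 0.0021 -0.0027 -1.8999] q6 -0.5992854714612222
```

View pics/w5.png

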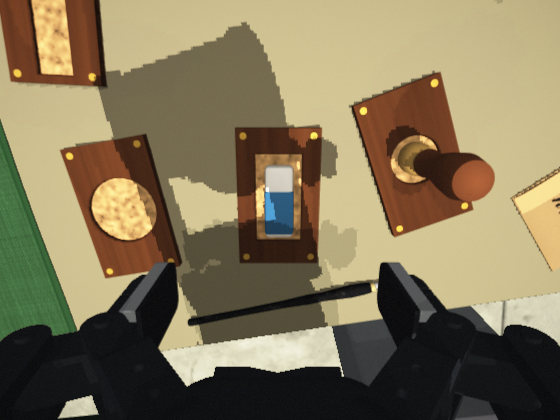

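The eraser lies centred in its recess at (279,200), and the stamp stands in its own at (415,160). The jar comes next.

```bash
python3 - <<'E'
from h import *
go(.41,-.173,.16,-1.57)
E
```

```text
delta [ 22.4 373.6 -33.9] [-0.0007 -0.0029 -0.1299] q6 1.1707145285387779
```

Call:
carry_out:
  deltas: "22 374 -34 0 0 -0.13 0;22 374 -34 0 0 -0.13 0;22 374 -34 0 0 -0.13 0;22 374 -34 0 0 -0.13 0;22 374 -34 0 0 -0.13 0;22 374 -34 0 0 -0.13 0;22 374 -34 0 0 -0.13 0;22 374 -34 0 0 -0.13 0;22 374 -34 0 0 -0.13 0"

```text
time_s: 13.72
eef_pos: [0.4083, -0.1717, 0.1583]
eef_rot: [-0.001, 1.0, 0.001, -0.001]
wrist_force: [0.3, -0.5, 0.2]
opening: 0.997
grasp_force: 0.0
```

```bash
python3 - <<'E'
from h import *
o=sensors.get_obs(); im=vision.camera("wrist"); cv2.imwrite("pics/w6.png",im)
K,T=cam("wrist",o); print(o["eef_pos"],o["q"][5],w2px(K,T,[.4094,-.1727,.035]),w2px(K,T,[.4103,-.3344,.011]))
h=cv2.cvtColor(im,cv2.COLOR_BGR2HSV)
m=(((h[...,0]>165)|(h[...,0]<10))&(h[...,1]>170)).astype(np.uint8)
n,l,s,c=cv2.connectedComponentsWithStats(m)
for i in range(1,n):
    if s[i,4]>150: print(s[i],c[i],px2w(K,T,c[i],.011))
go(.4094,-.1727,.006,-1.57)
E
```

```text
[ 0.4083 -0.1717  0.1583] 0.9006301271834107 [276.9095 194.9599] [462.4744 187.177 ]
[ 444  137   44   93 1428] [464.9601 182.1919] [ 0.4148 -0.3359  0.011 ]
delta [  1.1   1.1 152.5] [-0.0012  0.0012  0.0022] q6 1.1708116301072193
```

View pics/w6.png

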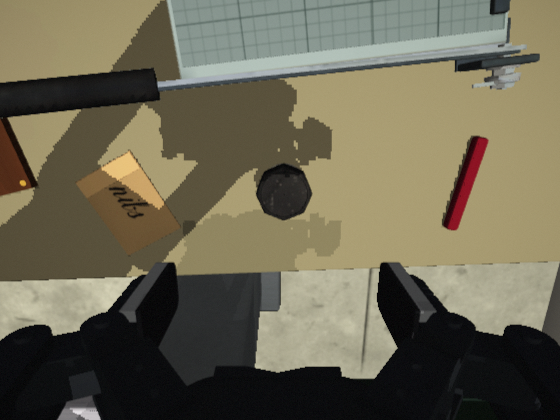

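The jar is at (284,191), and the wax at (465,182) runs from (480,138) to (452,228). The cutter is well ahead of both.

Call:
carry_out:
  deltas: "3 6 60 0 0 0 0;3 6 110 0 0 0 0;3 6 140 0 0 0 0;3 6 152 0 0 0 0;3 6 152 0 0 0 0;3 6 152 0 0 0 1;3 6 152 0 0 0 1;3 6 152 0 0 0 1;3 6 152 0 0 0 1;3 6 152 0 0 0 1;3 6 152 0 0 0 1"

```text
time_s: 15.15
eef_pos: [0.4126, -0.18, 0.0089]
eef_rot: [0.001, 1.0, 0.0, 0.001]
wrist_force: [-2.1, 2.4, 13.0]
opening: 0.507
grasp_force: 59.1
```

```bash
python3 -c "
from h import *
o=sensors.get_obs()
for z in (.15,.06): go(.4427,.328,z,-1.57)"
```

```text
delta [  30.7 -507.9 -141.6] [-0.0025 -0.0016  3.1415] q6 -0.9339358226743757
delta [  30.5 -508.   -51.6] [-0.0025 -0.0016  3.1415] q6 -0.9339358226743757
```

Call:
carry_out:
  deltas: "0 0 -60 0 0 0 1;0 0 -120 0 0 0 1;0 0 -142 0 0 0 1;0 0 -142 0 0 0 1;31 -508 -142 0 0 0 1;31 -508 -142 0 0 0 1;31 -508 -142 0 0 0 1;31 -508 -142 0 0 0 1;31 -508 -142 0 0 0 1;31 -508 -142 0 0 0 1;31 -508 -142 0 0 0 1;31 -508 -142 0 0 0 1"

```text
time_s: 16.65
eef_pos: [0.4406, 0.3212, 0.1472]
eef_rot: [0.001, 1.0, 0.0, -0.001]
wrist_force: [1.7, -0.4, 0.2]
opening: 0.498
grasp_force: 61.2
```

Call:
carry_out:
  deltas: "0 0 0 0 0 0 1;0 0 0 0 0 0 1;0 0 0 0 0 0 1;0 0 0 0 0 0 1"

```text
time_s: 17.15
eef_pos: [0.442, 0.3184, 0.1492]
eef_rot: [0.0, 1.0, -0.001, -0.0]
wrist_force: [0.3, -0.1, -0.8]
opening: 0.502
grasp_force: 61.4
```

```bash
python3 - <<'E'
from h import *
o=sensors.get_obs(); im=vision.camera("wrist"); cv2.imwrite("pics/w7.png",im)
K,T=cam("wrist",o); print(o["eef_pos"],o["q"][5],o["wrist_force"],w2px(K,T,[.4427,.3272,.006]),w2px(K,T,np.array(o["eef_pos"])+[0,0,-.006]))
go(.4427,.3272,.06,-1.57)
E
```

```text
[0.442  0.3184 0.1492] 1.9783308034324691 [ 0.3489 -0.1431 -0.7747] [265.2991 189.598 ] [274.3196 261.7273]
delta [ 0.5 -8.6 89.3] [-0.0002  0.      3.1397] q6 -0.9351034920747602
```

View pics/w7.png

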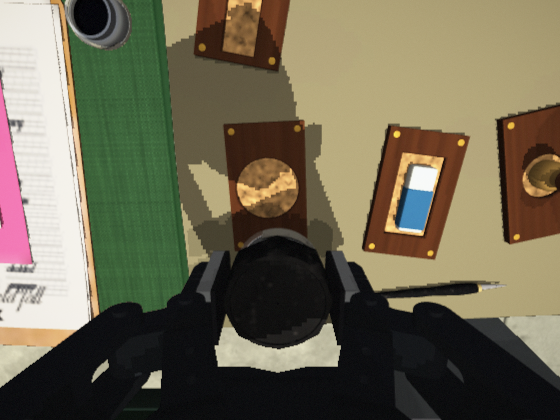

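The jar is held upright, the recess is at (267,187), and the eraser and stamp are both in place. Before lowering I'll check where the jar sits relative to the tool.

```bash
python3 - <<'E'
from h import *
o=sensors.get_obs();K,T=cam("wrist",o);p=o["eef_pos"]
for s in(-.023,.023):
  for a in((s,0),(0,s)): print(a,w2px(K,T,p+[a[0],a[1],.026]))
print(px2w(K,T,(267.5,187.5),.006))
go(.4435,.3265,.06,np.pi/2);go(.4435,.3265,.015,np.pi/2)
E
```

```text
(-0.023, 0) [273.9259 348.4689]
(0, -0.023) [333.0438 298.6927]
(0.023, 0) [273.3872 243.8875]
(0, 0.023) [214.2962 298.8767]
[0.4447 0.3255 0.006 ]
delta [ 1.3 -7.9 89.3] [-0.0002  0.      3.1405] q6 -0.9361927496789985
delta [  1.3  -7.9 134.3] [-0.0002  0.      3.1405] q6 -0.9361927496789985
```

Call:
carry_out:
  deltas: "2 -9 45 0 0 0 1;2 -9 90 0 0 0 1;2 -9 120 0 0 0 1;2 -9 132 0 0 0 1;2 -9 135 0 0 0 1;2 -9 135 0 0 0 1"

```text
time_s: 17.95
eef_pos: [0.4448, 0.3289, 0.0155]
eef_rot: [-0.0, 1.0, 0.0, 0.001]
wrist_force: [0.3, 0.5, -0.1]
opening: 0.508
grasp_force: 61.4
```

Call:
carry_out:
  deltas: "0 0 1 0 0 0 1;0 0 2 0 0 0 1;0 0 3 0 0 0 1;0 0 3 0 0 0 1"

```text
time_s: 18.45
eef_pos: [0.4444, 0.329, 0.013]
eef_rot: [-0.0, 1.0, 0.001, 0.001]
wrist_force: [-3.7, -1.3, 10.4]
opening: 0.505
grasp_force: 62.3
```

Contact was at the expected height of 0.013, so I'll release.

Call:
carry_out:
  deltas: "0 0 -0.5 0 0 0 0.4;0 0 -0.5 0 0 0 0.2;0 0 -0.5 0 0 0 0;0 0 -0.5 0 0 0 0;0 0 -0.5 0 0 0 0;0 0 -30 0 0 0 0;0 0 -80 0 0 0 0;0 0 -130 0 0 0 0;0 0 -145 0 0 0 0;0 0 -145 0 0 0 0"

```text
time_s: 19.7
eef_pos: [0.4443, 0.3289, 0.1571]
eef_rot: [-0.0, 1.0, 0.0, 0.001]
wrist_force: [1.1, 1.1, -1.4]
opening: 1.0
grasp_force: 0.0
```

```bash
python3 - <<'E'
from h import *
cv2.imwrite("pics/w8.png",vision.camera("wrist"))
for z in(.16,.006): go(.4125,-.335,z,-.157-np.pi/2)
E
```

```text
delta [-31.4 663.4  -4.2] [0.0004 0.0007 0.1578] q6 1.045707978214681
delta [-31.3 663.3 149.8] [0.0004 0.0007 0.1578] q6 1.045707978214681
```

View pics/w8.png

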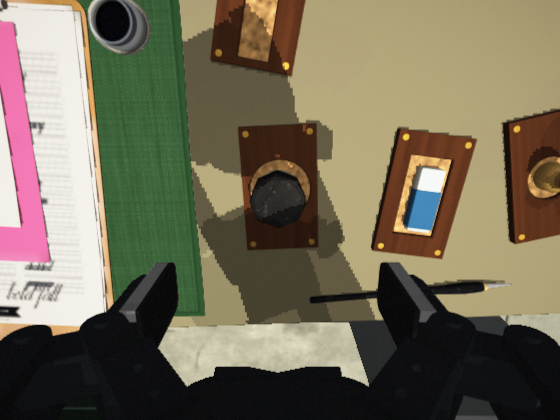

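The jar sits in its recess at (278,200). I'll move to the wax stick and measure it numerically there.

Call:
carry_out:
  deltas: "-31 663 -4 0 0 0.158 0;-31 663 -4 0 0 0.158 0;-31 663 -4 0 0 0.158 0;-31 663 -4 0 0 0.158 0;-31 663 -4 0 0 0.158 0;-31 663 -4 0 0 0.158 0;-31 663 -4 0 0 0.158 0;-31 663 -4 0 0 0.158 0;-31 663 -4 0 0 0.158 0;-31 663 -4 0 0 0.158 0;-31 663 -4 0 0 0.158 0;-31 663 -4 0 0 0.158 0"

```text
time_s: 21.25
eef_pos: [0.4118, -0.336, 0.1577]
eef_rot: [-0.001, 0.997, -0.08, -0.001]
wrist_force: [-0.3, 0.7, -0.2]
opening: 1.0
grasp_force: 0.0
```

Call:
carry_out:
  deltas: "0 0 0 0 0 0 0;0 0 0 0 0 0 0;0 0 0 0 0 0 0"

```text
time_s: 21.62
eef_pos: [0.4136, -0.3332, 0.1602]
eef_rot: [-0.0, 0.997, -0.078, -0.0]
wrist_force: [-0.3, 0.5, -0.7]
opening: 1.001
grasp_force: 0.0
```

```bash
cat > red.py <<'E'
from h import *
def red(z):
    o=sensors.get_obs(); im=vision.camera("wrist"); K,T=cam("wrist",o); print(o["eef_pos"],o["opening"])
    h=cv2.cvtColor(im,cv2.COLOR_BGR2HSV)
    m=(((h[...,0]>165)|(h[...,0]<10))&(h[...,1]>170)).astype(np.uint8)
    n,l,s,c=cv2.connectedComponentsWithStats(m)
    for i in range(1,n):
        if s[i,4]<300: continue
        ys,xs=np.nonzero(l==i); b=cv2.boxPoints(cv2.minAreaRect(np.c_[xs,ys].astype(np.float32)))
        P=np.array([px2w(K,T,p,z)[:2] for p in b]); e=[P[1]-P[0],P[2]-P[1]]; L=[np.hypot(*v) for v in e]; v=e[int(np.argmax(L))]
        print(s[i],"centre",P.mean(0),"size",L,"yaw",wrap(np.arctan2(v[1],v[0]),np.pi))
    return im
E
python3 - <<'E'
from red import *
im=red(.0105); cv2.imwrite("pics/w9.png",im)
for z in(.006,): go(.4125,-.335,z,-.157-np.pi/2)
E
```

```text
[ 0.4136 -0.3332  0.1602] 1.000944690598921
[ 276  141   14   93 1032] centre [ 0.4126 -0.3386] size [np.float64(0.08345163630694291), np.float64(0.01011786499577235)] yaw -0.18908283214699395
delta [ -0.9   1.6 154.3] [-0.     -0.      0.0011] q6 1.045707978214681
```

Call:
carry_out:
  deltas: "-1 4 60 0 0 0.02 0;-1 4 110 0 0 0.02 0;-1 4 142 0 0 0.02 0;-1 4 154 0 0 0.02 0;-1 4 154 0 0 0.02 0;-1 4 154 0 0 0.02 1;-1 4 154 0 0 0.02 1;-1 4 154 0 0 0.02 1;-1 4 154 0 0 0.02 1;-1 4 154 0 0 0.02 1;-1 4 154 0 0 0.02 1;-1 4 154 0 0 0.02 1"

```text
time_s: 23.18
eef_pos: [0.4119, -0.3385, 0.0069]
eef_rot: [0.0, 0.996, -0.088, 0.0]
wrist_force: [-0.2, 1.7, 5.7]
opening: 0.1
grasp_force: 58.8
```

```bash
python3 -c "
from h import *
for z in (.16,.06): go(.5985,.3395,z,-.17-np.pi/2)"
```

```text
delta [  64.2 -700.2 -153.4] [-0.0007 -0.0007  3.1344] q6 -0.8848047762168507
delta [  64.2 -700.3  -53.4] [-0.0007 -0.0007  3.1344] q6 -0.8848047762168507
```

Call:
carry_out:
  deltas: "0 0 -60 0 0 0 1;0 0 -120 0 0 0 1;0 0 -153 0 0 0 1;64 -700 -153 0 0 0 1;64 -700 -153 0 0 0 1;64 -700 -153 0 0 0 1;64 -700 -153 0 0 0 1;64 -700 -153 0 0 0 1;64 -700 -153 0 0 0 1;64 -700 -153 0 0 0 1;64 -700 -153 0 0 0 1;64 -700 -153 0 0 0 1"

```text
time_s: 24.68
eef_pos: [0.5611, 0.2062, 0.1592]
eef_rot: [0.0, 0.996, -0.088, 0.0]
wrist_force: [1.5, -1.4, -0.9]
opening: 0.098
grasp_force: 58.8
```

```bash
python3 -c "
from h import *
print(sensors.get_obs()['eef_pos'])
for z in (.16,.06): go(.5985,.3395,z,-.17-np.pi/2)"
```

```text
[0.5611 0.2062 0.1592]
delta [  13.4 -137.8   -0.9] [-0.0002 -0.0002  3.1345] q6 -0.8848047762168507
delta [  13.4 -137.8   99.1] [-0.0002 -0.0002  3.1345] q6 -0.8848047762168507
```

Call:
carry_out:
  deltas: "13 -132 0 0 0 0 1;13 -132 0 0 0 0 1;13 -132 0 0 0 0 1;13 -132 50 0 0 0 1;13 -132 99 0 0 0 1;13 -132 99 0 0 0 1;13 -132 99 0 0 0 1;13 -132 99 0 0 0 1"

```text
time_s: 25.68
eef_pos: [0.5991, 0.3322, 0.0636]
eef_rot: [-0.001, 0.996, -0.089, 0.002]
wrist_force: [-0.4, -0.4, 0.5]
opening: 0.095
grasp_force: 58.9
```

```bash
python3 - <<'E'
from red import *
im=red(.065)
cv2.imwrite("pics/w10.png",im); o=sensors.get_obs(); K,T=cam("wrist",o); print(w2px(K,T,[.5985,.3395,.006]))
go(.5985,.3395,.0115,-.17-np.pi/2)
E
```

```text
[0.5991 0.3322 0.0636] 0.09454562965338117
[ 265  177   26  171 3676] centre [0.5993 0.3307] size [np.float64(0.010527782762981018), np.float64(0.08511261777543046)] yaw -0.16740717686084672
[263.8374 227.775 ]
delta [-1.8 -7.  51.9] [-0.0064  0.0035  3.1341] q6 -0.8848047762168507
```

View pics/w10.png

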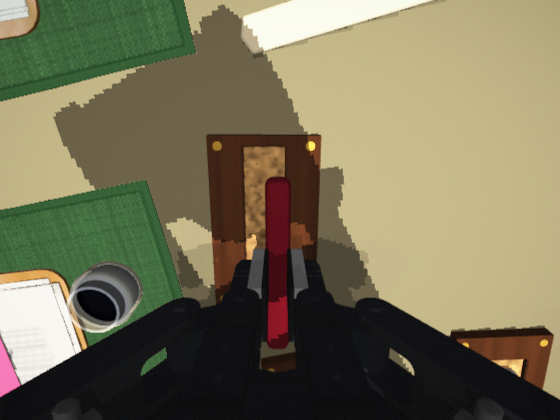

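The wax stick is parallel to the recess (columns 243–286, centre 264), so it needs about 7 mm sideways. The open ink at (105,297) is well clear.

Call:
carry_out:
  deltas: "-1 -7.5 10 0 0 0 1;-1 -7.5 25 0 0 0 1;-1 -7.5 40 0 0 0 1;-1 -7.5 48 0 0 0 1;-1 -7.5 50 0 0 0 1;-1 -7.5 50 0 0 0 1;-1 -7.5 50 0 0 0 1"

```text
time_s: 26.6
eef_pos: [0.5965, 0.3393, 0.0109]
eef_rot: [0.0, 0.996, -0.088, -0.001]
wrist_force: [-5.3, -2.1, 9.7]
opening: 0.095
grasp_force: 60.1
```

In contact at the expected height. I'll release partway, rise, and look from above.

Call:
carry_out:
  deltas: "0 0 -0.5 0 0 0 0.8;0 0 -0.5 0 0 0 0.6;0 0 -0.5 0 0 0 0.5;0 0 -0.5 0 0 0 0.5;0 0 -0.5 0 0 0 0.5;0 0 -30 0 0 0 0.5;0 0 -80 0 0 0 0.5;0 0 -130 0 0 0 0.5;0 0 -150 0 0 0 0.5;0 0 -150 0 0 0 0.5;0 0 -150 0 0 0 0.5"

```text
time_s: 27.98
eef_pos: [0.5959, 0.3388, 0.1576]
eef_rot: [0.001, 0.996, -0.088, -0.002]
wrist_force: [-0.3, -0.2, -0.7]
opening: 0.5
grasp_force: 0.0
```

Call:
carry_out:
  deltas: "0 70 -40 0 0 0 0;0 140 -80 0 0 0 0;0 200 -80 0 0 0 0;0 250 -80 0 0 0 0;0 300 -80 0 0 0 0;0 300 -80 0 0 0 0;0 300 -80 0 0 0 0;0 300 -80 0 0 0 0"

```text
time_s: 28.98
eef_pos: [0.5441, 0.0453, 0.2393]
eef_rot: [-0.0, 0.996, -0.088, -0.001]
wrist_force: [0.5, -0.4, 0.1]
opening: 1.003
grasp_force: 0.0
```

```bash
python3 - <<'E'
from h import *
o=sensors.get_obs(); w=vision.camera("wrist"); t=vision.camera("top"); print(o["eef_pos"])
c=cv2.resize(t[185:285,140:300],None,fx=5,fy=5,interpolation=cv2.INTER_CUBIC)
cv2.imwrite("pics/fin.png",c)
E
```

```text
[0.5441 0.0453 0.2393]
```

View pics/fin.png

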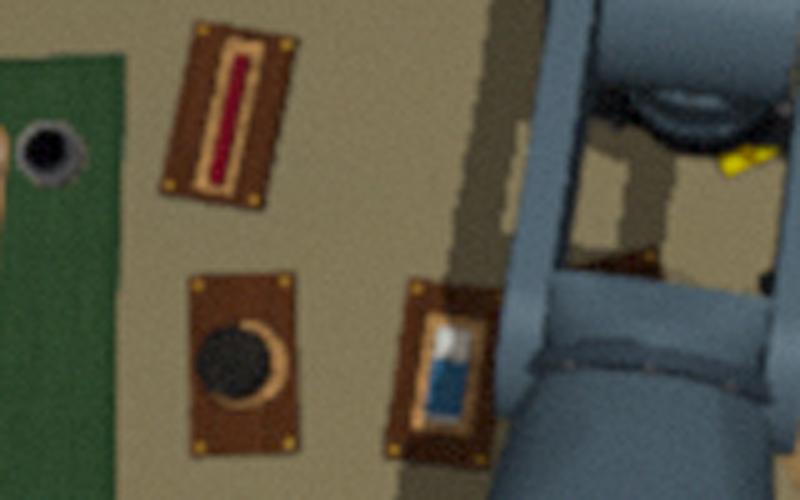

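The wax and eraser lie centred in their recesses. The jar cap at (233,363) looks left of its recess centre, so I'll check how much of that is parallax.

```bash
python3 - <<'E'
from h import *
K,T=cam("top"); f=lambda u,v:(140+(u+.5)/5-.5,185+(v+.5)/5-.5)
print("cap",px2w(K,T,f(233,362),.039),"rec",px2w(K,T,f(244,365),.008))
for p in((.4427,.328,.039),(.4427,.328,.008)):
    u=w2px(K,T,p); print("px in crop",(u[0]+.5-140)*5,(u[1]+.5-185)*5)
E
```

```text
cap [0.441  0.3283 0.039 ] rec [0.4421 0.3268 0.008 ]
px in crop 234.1512479021658 359.70946987824533
px in crop 242.6444893059832 364.5924441422295
```

The jar is within 2 mm of the recess centre, so it was only parallax. Handing in.

```bash
python3 -c "
from bench import ctrl
print(ctrl.hand_in())"
```

```text
the job is handed in; nothing more can be done
None
```

I put the ink jar, stamp, eraser and wax stick each into its matching tray and handed the job in at about 29 s. The rinse jar and open ink jar were never approached; the hand-in gave no score, and the arm hid the stamp in the last picture, though it stood in its recess in earlier views.

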